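# Deflection check of a map compass with the stowed bar magnet

## Task

Check how the map compass deflects: first turn the black coil-current knob fully anticlockwise to its end stop, then swing the cover flap of the plywood case up to about upright so that it stays open, and draw the bar magnet out of the cradle inside. Finish while holding the magnet in the gripper, still and level, about 10 cm above the compass's round dial, lengthwise along the long side of the compass baseplate (either way round). Leave the compass, ring, jar and rule where they lie.

Things in the scene. Friction and masses are not known exactly. Their poses are not given: they have to be found in the camera images.
- knob (a joint): turn of the coil-current knob in rad: 0 = end stop fully anticlockwise (seen from above), where it must go; grows clockwise to 2.4. It starts between 0.7 and 1.3, turns against light friction and stays where it is left.
- knob_grip (a point): grip point of the knob, on its upright axis 37 mm above the table. Black bar grip 49 mm long, 14 mm wide and 32 mm high (top 44 mm above the table) on a round skirt of 52 mm diameter (skirt top 14 mm above the table) and a fixed grey base disc of 76 mm. Its x axis runs along the bar and turns with the knob; z up.
- case: plywood stowage case fixed to the table, 150 x 150 mm, 50 mm high, walls 6 mm, inner floor 6 mm above the table; closed by the flap. Origin: centre of its underside; x points from the front (tab side) to the hinge side. On the floor two cradle blocks, 10 mm long (x), 44 mm wide, stand 31 mm before and behind the middle; between them the magnet's sides are free.
- flap (a joint): angle of the cover flap in rad: 0 = shut, 1.57 = upright, 1.85 = stop. The stiff hinge (about 0.17 N m) keeps the flap at whatever angle it is left.
- flap_hinge (a point): middle of the flap's hinge line, on the case's far top edge, 50 mm above the table; y is the hinge axis. The plywood flap is 150 x 150 mm, 6 mm thick; this point is at the level of its underside.
- flap_tab (a point): grip point in the brass pull tab on the middle of the flap's front edge: tab 14 mm wide (y), 8 mm thick, reaching 39 mm beyond the edge, nothing beneath it. The point lies 26 mm beyond the edge, half-way through the thickness: in the flap's frame x = -176 mm, z = +4 mm from the hinge point. Moves with the flap; its x axis points to the hinge.
- magnet_mid (a point): centre of the nickel-plated bar magnet, 80 (x) x 14 (y) x 14 (z) mm, about 0.1 kg. At the start it lies hidden under the flap along the case's x, in open notches of the two cradle blocks (cheeks 7 mm high beside it), its centre 31 mm above the table and within 6 mm of the case's middle.
- compass_dial (a point): centre of the top of the compass's round dial (52 mm diameter, 15 mm above the table). Orange map compass lying loose: baseplate 115 (x) x 60 (y) x 5 mm, its centre 24 mm along +x from the dial; x runs along the baseplate's long side, z up. May lie left or right of the case, the knob on the other side.
- bezel: copper bezel ring, 76 mm outside, 60 mm inside, 12 mm high, lying loose; origin: centre of its underside. Bystander.
- jar: small closed jar, 48 mm diameter, 55 mm high; origin: centre of its underside. Bystander.
- rule: boxwood rule lying flat beyond the case, 200 (x) x 28 x 5 mm; origin: centre of its underside. Bystander.
Not all that is in view belongs to the job. What is meant by the part that bears knob is not green, red or turquoise, and is the larger of those in its own colour.

How it is judged (in metres and radians):
On the way, in this order (a step that is already met when the one before it is completed fails the run):
1. the knob is turned fully anticlockwise to its stop (value of joint knob below 0.12 rad), for 0.2 s.
2. the flap is swung up to about upright (value of joint flap above 1.2 rad), for 0.2 s.
3. the magnet is drawn out of the case, in the fingers (height (world z) of magnet_mid above 0.075 m and contact force between the fingers and magnet above 1 N), for 0.2 s.
At the end, for the whole second after the job is handed in: Knob within 0.12 rad of its stop, flap over 1.1 rad open; fingers hold the magnet still, its centre 85-165 mm above the table, within 35 mm sideways of the dial centre, level within 0.25 rad, along the compass's long side within 0.3 rad, not touching the compass (value of joint knob below 0.12 rad and value of joint flap above 1.1 rad and height (world z) of magnet_mid between 0.085 and 0.165 m and horizontal distance between magnet_mid and compass_dial below 0.035 m and angle between the x axis of magnet_mid and the x axis of compass_dial, either way round below 0.3 rad and angle between magnet_mid's own x axis and vertical between 1.32 and 1.82 rad and contact force between the fingers and magnet above 1 N and contact force between magnet and compass below 0.1 N and linear speed of magnet below 0.03 m/s); the arm keeps its last pose, push and grip.
It fails at once if the compass is shifted by more than 15 mm (distance of compass_dial from where it was at the start of the episode above 0.015 m).
It fails at once if the bezel ring is shifted by more than 30 mm (distance of bezel from where it was at the start of the episode above 0.03 m).
It fails at once if the jar is shifted by more than 30 mm (distance of jar from where it was at the start of the episode above 0.03 m).
It fails at once if the rule is shifted by more than 30 mm (distance of rule from where it was at the start of the episode above 0.03 m).
It also fails if it takes over 72 s, if anything falls off the work surface, if the arm or the gripper's body presses on something with over 40 N, if the wrist force passes 120 N, or if a joint passes its speed limit or range.

## Robot

A 6-joint arm with a two-finger parallel gripper is mounted at the origin on the work surface. World frame = base frame: x ahead of the robot, y to its left, z up, the work surface at z = 0. Lengths are in mm, angles in rad, forces in N, time in s.
With the tool pointing down it reaches from about 150 to 775 mm from the base axis. Payload 6.1 kg.
Tool frame: the origin (TCP) lies midway between the tips of the shut fingers; the grasp point (between the pads) lies 19 mm behind it (ctrl.hold_point_z is the distance from the TCP to the grasp point, in mm); z points along the fingers, y is the direction in which the jaws open and shut (so a half turn about z gives the same grasp; the last joint's range is limited). The gripper opens to 85 mm and grips with 20 to 120 N. Pads are 22 mm wide; open, the fingers measure 114 mm over their backs; the gripper's body (76 mm by 85 mm) begins 54 mm behind the grasp point. The pads swing forward as they close: fully open they stand 13 mm farther back than shut.
Start: joints at [-1.196, 0.126, -0.04, 1.405, 0, 1.571], TCP at [192.188, -488.541, 231.295] pointing down, gripper open.
Joint ranges: [-2.72, 2.72], [-0.95, 1.95], [-1.27, 1.35], [-1.78, 2.02], [-1.46, 1.47], [-3.14, 3.14]. Speed limits (rad/s): [2.39, 2.39, 3.01, 3.14, 3.14, 3.14].

## Interface

Orientations are given as a rotation vector (axis times angle).
In Python, from plant import ctrl, viewer gives the robot as it stands. The module is installed in compiled form; this text tells all that it offers. Calls block until the motion is done:
- ctrl.goto(position, orientation): joint-space move of the TCP to a pose.
- ctrl.move_straight(position, rate=150, orientation=None, f_stop=None): straight line of the TCP; orientation=None keeps the orientation; rate is the mean speed in mm/s. With f_stop (N) it stops when the force on the tool has changed by that much, and returns True; else False.
- ctrl.goto_joints(angles): joint-space move.
- ctrl.command_gripper(opening, force=None): finger opening in mm; force is the grip in N (None keeps the last); returns when the fingers have stopped.
- ctrl.sleep(seconds).
- ctrl.inverse_kinematics(position, orientation): joint angles nearest the present ones, or None.
- viewer.snapshot(name): name is "scene" or "side" or "wrist"; returns (picture, depth): 480x640x3 uint8, red, green, blue; 480x640 float32, mm along the optical axis (not along the pixel's ray), 0 where there is no reading.
- viewer.camera_model(name): a dict with "fx", "fy", "cx", "cy" (pixels), "pose" (4x4, takes a point from camera to world coordinates). Camera axes: x right, y down, z forward; pixel columns grow to the right and rows downward; lengths in mm; the calibration is good to about 2 mm. A picture is of the moment at which its call begins: read the wrist's pose just before it. camera_model takes no time and is no camera call; for the wrist camera it gives the pose at the moment of the call.
A pose or a line that the arm cannot do raises ctrl.MotionError and nothing moves.
- ctrl.hand_in(): hands the job in, once; it reports no verdict.
Readings, each from a call of its own:
- ctrl.current_time(): time.
- ctrl.current_q(): joint angles.
- ctrl.current_joint_vel(): joint speeds.
- ctrl.current_joint_torque(): joint torques, N m.
- ctrl.current_eef_pos(): TCP position.
- ctrl.current_tool_rot(): TCP orientation.
- ctrl.current_ft_force(): force on the tool from outside, world axes, zero at the start.
- ctrl.current_torque(): the same for the moment, N m.
- ctrl.current_opening(): finger opening in mm.
Only numpy, scipy, OpenCV 4.12 (cv2) and the standard library are available. Lean on these libraries where they do the work, as an engineer would, in place of code of your own. Each camera call takes 0.05 s, during which the arm holds its last target. There are 200 camera calls.

## Working session

There is one attempt and no reset: what is moved stays moved. The work goes in short steps, each a Python script; the robot and the scene stay as the last script left them, time stands still between calls to the robot, and variables do not carry over. Pictures are saved under pics/ and viewed, about 8 in all and at most 12, crops included, and the job is handed in when it is done.

```bash
mkdir -p pics
cat > h.py <<'E'
import numpy as np, cv2
from plant import ctrl, viewer
from scipy.spatial.transform import Rotation as R
def snap(n,f):
    m=viewer.camera_model(n); p,d=viewer.snapshot(n); cv2.imwrite(f'pics/{f}.png',p[:,:,::-1]); np.savez(f'pics/{f}.npz',p=p,d=d,pose=m['pose'],k=[m['fx'],m['fy'],m['cx'],m['cy']])
def world(f,u,v,z=None):
    a=np.load(f'pics/{f}.npz'); fx,fy,cx,cy=a['k']; T=a['pose']
    r=np.array([(u-cx)/fx,(v-cy)/fy,1])
    if z is None: s=np.median(a['d'][v-1:v+2,u-1:u+2])
    else: s=(z-T[2,3])/(T[:3,:3]@r)[2]
    return T[:3,:3]@(r*s)+T[:3,3]
def down(yaw): # tool z down, tool x at yaw, y = jaw axis
    c,s=np.cos(yaw),np.sin(yaw)
    return R.from_matrix(np.array([[c,s,0],[s,-c,0],[0,0,-1]]))
E
python3 - <<'E'
from h import *
for n in('scene','side'): snap(n,n+'0'); m=viewer.camera_model(n); print(np.round(m['pose'],2).tolist())
E
```

```text
[[-0.26, 0.71, -0.66, 1409.82], [0.96, 0.19, -0.18, 269.3], [-0.0, -0.68, -0.73, 1003.17], [0.0, 0.0, 0.0, 1.0]]
[[-0.76, -0.31, 0.57, -8.79], [-0.65, 0.37, -0.67, 757.12], [-0.01, -0.88, -0.48, 586.37], [0.0, 0.0, 0.0, 1.0]]
```

View pics/scene0.png

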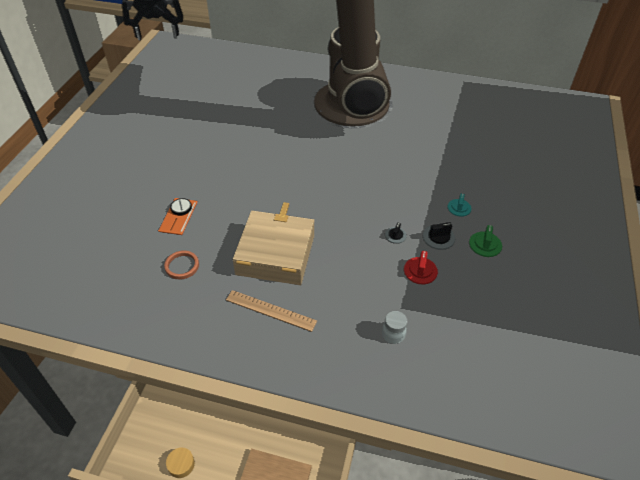

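View pics/side0.png

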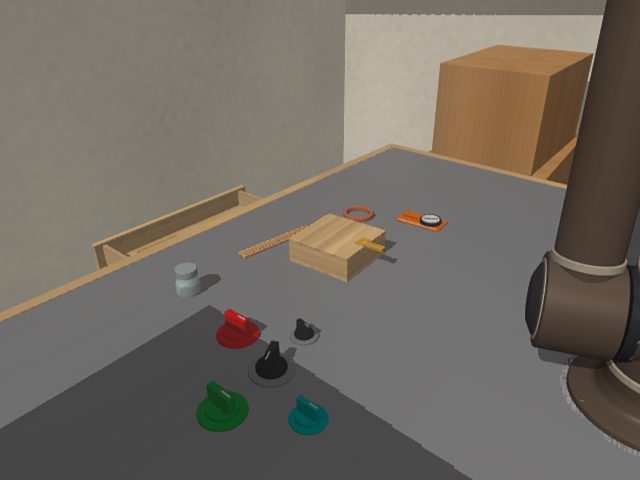

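The target is the larger black knob: scene (440,235), side (272,360). The case is at (275,245) with its tab at (284,211), and the compass dial is at (180,206). I'll enlarge these areas to read them more precisely.

```bash
python3 - <<'E'
import cv2,numpy as np
s=cv2.imread('pics/scene0.png');d=cv2.imread('pics/side0.png')
c=lambda im,x,y,w,h,k:cv2.resize(im[y:y+h,x:x+w],None,fx=k,fy=k,interpolation=cv2.INTER_CUBIC)
A=c(s,225,195,100,100,4)            # case
B=c(s,150,190,50,50,4); C=c(s,415,210,50,50,4)
D=c(d,240,335,66,50,4)[:200,:264]
top=np.hstack([A,np.vstack([B,C])])
right=np.vstack([D,c(d,390,205,66,50,4)])
cv2.imwrite('pics/m.png',np.hstack([top,right]))
E
python3 - <<'E'
from h import *
for z,(u,v) in [(15,(180,206)),(44,(440,228)),(50,(275,232))]: print(np.round(world('scene0',u,v,z)),np.round(world('scene0',u,v)))
E
```

```text
[ 550. -305.   15.] [ 549. -305.   14.]
[484. 316.  44.] [481. 316.  41.]
[600. -43.  50.] [606. -41.  57.]
```

View pics/m.png

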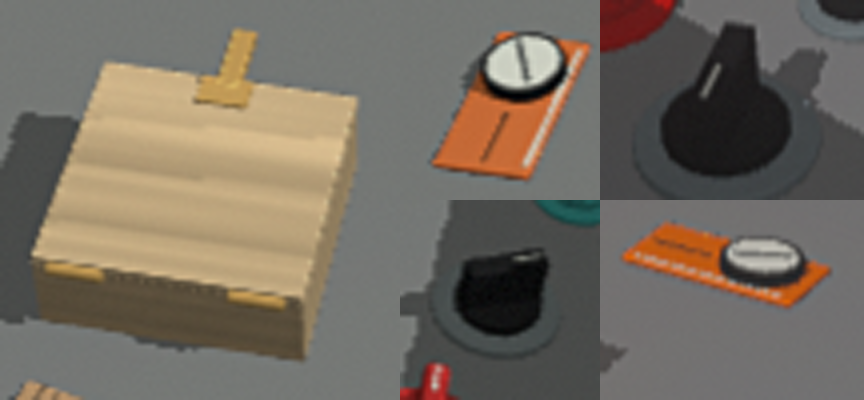

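Run:
```python
from h import *
P=[world('scene0',u,v,56) for u,v in[(251.2,210.7),(314.5,219.5),(233,260),(300.7,269.2)]]
print(np.round(P),np.round(np.mean(P,0)))
c=np.mean(P,0); ax=(P[2]+P[3]-P[0]-P[1]);ay=P[0]+P[2]-P[1]-P[3]; print(np.arctan2(ax[1],ax[0]),np.linalg.norm(ax)/2, np.arctan2(ay[0],-ay[1]),np.linalg.norm(ay)/2)
# compass corners z=5
Q=[world('scene0',150+x/4,190+y/4,5) for x,y in[(590-400,44),(532-400,180),(433-400,163)]];print(np.round(Q))
l=Q[1]-Q[0]; print('compass yaw',np.arctan2(l[1],l[0]),np.linalg.norm(l),np.linalg.norm(Q[1]-Q[2]))
T=np.eye(4);T[:3,:3]=R.from_rotvec(ctrl.current_tool_rot()).as_matrix();T[:3,3]=ctrl.current_eef_pos()
print(np.round(np.linalg.inv(T)@viewer.camera_model('wrist')['pose'],2), ctrl.current_q())
for yaw in(0,np.pi/2,np.pi,-np.pi/2):
    q=ctrl.inverse_kinematics([450,316,230],down(yaw).as_rotvec());print(yaw,None if q is None else np.round(q,2))
```

```text
[[ 556. -115.   56.]
 [ 545.   35.   56.]
 [ 706. -103.   56.]
 [ 692.   44.   56.]] [625. -35.  56.]
0.07298871101911034 149.26473754845406 0.08627213289882157 148.94025158756799
[[ 514. -276.    5.]
 [ 628. -264.    5.]
 [ 631. -326.    5.]]
compass yaw 0.10642084388946504 115.18486896988802 62.30430140847717
[[   0.     -0.95   -0.32   81.06]
 [   1.      0.     -0.     -0.44]
 [   0.     -0.32    0.95 -142.77]
 [   0.      0.      0.      1.  ]] [-1.19602608e+00  1.26294638e-01 -4.05388033e-02  1.40539641e+00
 -1.58255155e-05  1.57078621e+00]
0 [ 0.61  0.17  0.01  1.41  0.   -2.53]
1.5707963267948966 [0.61 0.17 0.01 1.41 0.   2.18]
3.141592653589793 [0.61 0.17 0.01 1.41 0.   0.61]
-1.5707963267948966 [ 0.61  0.17  0.01  1.41  0.   -0.96]
```

Run:
```python
from h import *
ctrl.goto([450,316,230],down(np.pi).as_rotvec()); snap('wrist','w1'); print(ctrl.current_time())
a=np.load('pics/w1.npz');p=a['p'];d=a['d']
cv2.imwrite('pics/w1b.png',p[:,:,::-1])
# black bar top: points with z 40..48
v,u=np.mgrid[:480,:640];fx,fy,cx,cy=a['k'];r=np.stack([(u-cx)/fx*d,(v-cy)/fy*d,d],-1)
W=r@a['pose'][:3,:3].T+a['pose'][:3,3]
m=(np.abs(W[...,2]-44)<5)&(p.max(2)<90)&(d>0)&(np.hypot(W[...,0]-484,W[...,1]-316)<50)
pts=W[m][:,:2].astype(np.float32);print(len(pts),pts.mean(0),cv2.minAreaRect(pts),W[m][:,2].mean(), u[m].mean(),v[m].mean())
```

```text
3.1167
686 [472.36615 316.72314] ((472.99298095703125, 317.64044189453125), (14.574409484863281, 49.31504821777344), 27.369089126586914) 43.52206950088813 316.7463556851312 233.4271137026239
```

View pics/w1.png

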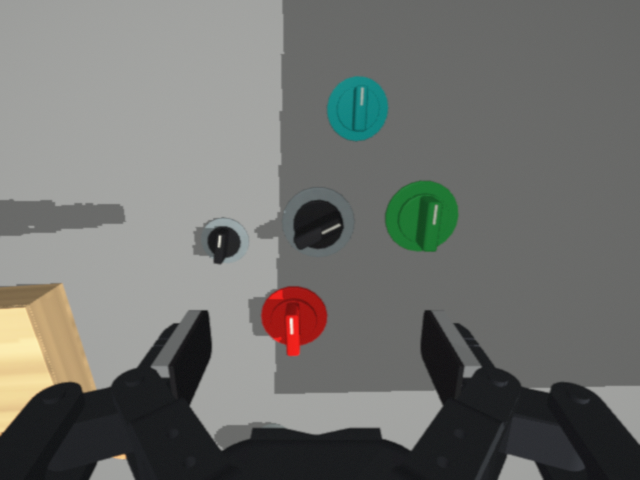

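The wrist view shows the big black knob at (318,228). Depth puts its bar at (473,317.6), along a yaw of 117°. I'll grip it and turn it anticlockwise in small steps.

Run:
```python
from h import *
y0=np.radians(117.4);p=[473,317.6]
ctrl.command_gripper(50,35)
ctrl.goto(p+[90],down(y0).as_rotvec())
print(ctrl.move_straight(p+[19],100,f_stop=15), ctrl.current_eef_pos())
ctrl.command_gripper(5,35); print(ctrl.current_opening(),ctrl.current_ft_force(),ctrl.current_torque())
base=ctrl.current_torque()[2]
a=0
while a<1.5:
    a+=0.08; ctrl.goto(p+[19],down(y0+a).as_rotvec())
    t=ctrl.current_torque(); print(round(a,2),np.round(t,2),np.round(ctrl.current_ft_force(),1),round(ctrl.current_opening(),1))
    if a>0.5 and abs(t[2]-base)>0.5: break
print(ctrl.current_time())
```

```text
False [473.40776966 317.84852018  19.60643013]
12.964953604963666 [-0.06711112  0.5805914   4.15690589] [-0.11769854 -0.01493796  0.00661473]
0.08 [-0.13  0.09  0.1 ] [-0.5 -0.   5.8] 13.3
0.16 [-0.1   0.05  0.09] [-1.4 -0.6  4.7] 13.2
0.24 [-0.11  0.14  0.07] [ 0.2 -0.   5.8] 13.1
0.32 [-0.11  0.12  0.08] [-1.5 -0.2  6.1] 13.4
0.4 [-0.15  0.19  0.09] [ 0.2 -0.1  5.5] 13.4
0.48 [-0.16  0.18  0.06] [-1.2 -0.4  6.9] 13.5
0.56 [-0.14  0.26  0.09] [-1.  -1.1  6.9] 13.4
0.64 [-0.22  0.19  0.11] [-0.5 -1.   6.3] 13.6
0.72 [-0.21  0.25  0.05] [-1.  -1.2  5.9] 13.3
0.8 [-0.29  0.26  0.02] [-2.1 -0.9  6.3] 13.6
0.88 [-0.24  0.16  0.1 ] [-1.3 -0.7  6.7] 13.3
0.96 [-0.31  0.23  0.07] [-1.4 -1.1  6.6] 13.0
1.04 [-0.36  0.2   0.06] [-2.  -0.8  6.9] 13.1
1.12 [-0.24  0.31 -0.78] [-1.7 -0.8  6.9] 13.1
9.325
```

Run:
```python
from h import *
ctrl.command_gripper(50); 
e=ctrl.current_eef_pos(); ctrl.move_straight([e[0],e[1],130],150); snap('wrist','w1c')
ctrl.goto([450,150,260],down(np.pi).as_rotvec())
ctrl.goto([560,-40,270],down(np.pi).as_rotvec()); snap('wrist','w2'); print(ctrl.current_time())
snap('scene','s2'); a=np.load('pics/w2.npz');b=np.load('pics/s2.npz')['p'][205:265,385:465]
im=np.vstack([a['p'][:,:,::-1]]); im[:240,:320]=im[:240,:320]
cv2.imwrite('pics/w2b.png',np.hstack([im,np.vstack([cv2.resize(b[:,:,::-1],(160,120)),np.zeros((360,160,3),np.uint8)])]))
```

```text
12.5
```

View pics/w2b.png

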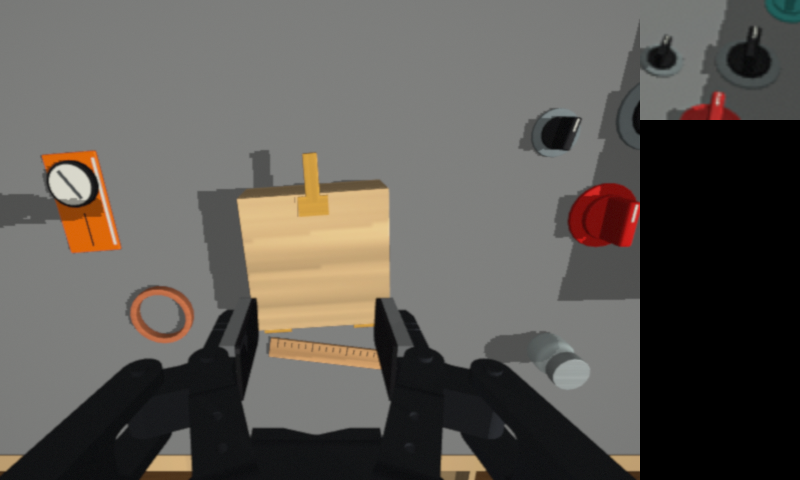

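The wrist view shows the knob turned. The flap's front corners are at (239,198) and (389,188), its rear-left corner is at (260,331), and the tab tip is at (310,153). The compass dial is at (72,184) and its plate corners are at (42,156), (97,151), (120,247) and (72,252).

```bash
cat >> h.py <<'E'
def flap_pose(th,be,c,psi,extra=0):
    ex=np.array([np.cos(psi),np.sin(psi),0]);ey=np.array([-np.sin(psi),np.cos(psi),0]);ez=np.array([0,0,1.])
    hp=np.array([c[0],c[1],50])+75*ex
    g=hp+176*(-np.cos(th)*ex+np.sin(th)*ez)+4*(np.sin(th)*ex+np.cos(th)*ez)
    z=np.cos(be)*ex-np.sin(be)*ez
    return g+z*(ctrl.hold_point_z-extra), R.from_matrix(np.stack([np.cross(ey,z),ey,z],1)).as_rotvec()
E
python3 - <<'E'
from h import *
w=lambda u,v,z:world('w2',u,v,z)[:2]
FL,FR,BL=w(239,198,56),w(389,188,56),w(260,331,56); tip,tb=w(310,153,58),w(313,214,58)
print(FL,FR,BL,tip,tb); f=FR-FL;s=BL-FL
print('psi',np.arctan2(-f[0],f[1]),np.arctan2(s[1],s[0]),np.linalg.norm(f),np.linalg.norm(s),'c',(FR+BL)/2)
q=[w(*x,5) for x in[(42,156),(97,151),(120,247),(72,252)]]; print('compass',np.mean(q,0),[np.arctan2(*(b-a)[::-1]) for a,b in((q[0],q[3]),(q[1],q[2]))],'dial',w(72,184,15))
psi=.08;c=(625,-35)
for th in np.linspace(0,1.65,8):
    be=.6+.65*th; p,o=flap_pose(th,be,c,psi); k=ctrl.inverse_kinematics(p,o);print(round(th,2),np.round(p),None if k is None else np.round(k,2))
k=ctrl.inverse_kinematics(*flap_pose(0,.6,c,psi,60));print(k)
E
```

```text
[ 553.24297627 -113.77711676] [543.08112107  33.38468004] [ 703.69902843 -100.0051987 ] [509.62123162 -43.67385476] [568.84787307 -40.87507042]
psi 0.06894282463960569 0.09128012541854824 147.51222911507443 151.08504015784058 c [623.39007475 -33.31025933]
compass [ 570.62629321 -301.04954   ] [np.float64(0.0858832019224434), np.float64(0.05979832178639799)] dial [ 546.76383337 -302.53811665]
0.0 [540. -42.  43.] None
0.24 [544. -42.  82.] [-0.18 -0.28 -1.07 -0.03  0.19 -0.18]
0.47 [557. -40. 119.] [-0.15 -0.24 -0.84  0.32  0.14 -0.18]
0.71 [578. -39. 151.] [-0.12 -0.14 -0.6   0.6   0.1  -0.17]
0.94 [606. -36. 177.] [-0.09  0.01 -0.35  0.86  0.06 -0.16]
1.18 [640. -34. 196.] [-0.07  0.18 -0.07  1.11  0.03 -0.14]
1.41 [677. -31. 206.] [-0.05  0.38  0.23  1.37  0.01 -0.13]
1.65 [716. -28. 207.] [-0.03  0.62  0.6   1.65 -0.01 -0.11]
None
```

Run:
```python
from h import *
psi=.08;c=(624.3,-34.5)
for b0 in (.75,.85,.95,1.05):
  k=[ctrl.inverse_kinematics(*flap_pose(0,b0,c,psi,x)) for x in(0,50)];print(b0,[None if i is None else np.round(i,2) for i in k])
  if all(i is not None for i in k): break
b0+=.05
ths=np.linspace(0,1.62,10); P=[flap_pose(t,b0+(1.58-b0)*t/1.62,c,psi) for t in ths]
assert all(ctrl.inverse_kinematics(*p) is not None for p in P)
ctrl.goto(*flap_pose(0,b0,c,psi,50)); 
print(ctrl.move_straight(P[0][0],80,orientation=P[0][1],f_stop=12),ctrl.current_eef_pos(),P[0][0])
ctrl.command_gripper(5,25);print(ctrl.current_opening(),ctrl.current_ft_force())
for p,o in P[1:]:
    ctrl.move_straight(p,90,orientation=o);print(np.round(ctrl.current_ft_force(),1),round(ctrl.current_opening(),1))
print(ctrl.current_time());snap('side','sd3');
```

```text
0.75 [array([-0.18, -0.21, -1.15, -0.17,  0.19, -0.18]), array([-0.21, -0.37, -1.15, -0.  ,  0.21, -0.2 ])]
False [536.72257088 -41.50668584  40.5943012 ] [536.60977443 -41.53022226  40.5854411 ]
13.358040929494436 [-1.96963662 -5.74972312  0.91464414]
[-0.6 -4.7 -0.2] 13.3
[-2.3 -5.5  2.2] 13.4
[-0.6 -6.4  2.1] 13.3
[ 0.6 -6.2  2.6] 13.0
[ 0.1 -6.7  0.7] 13.4
[-0.2 -7.6  0.3] 13.7
[ 0.1 -7.6  0.7] 13.2
[-0.3 -8.2  0. ] 13.0
[ 0.6 -8.8  1. ] 13.4
19.375
```

View pics/sd3.png

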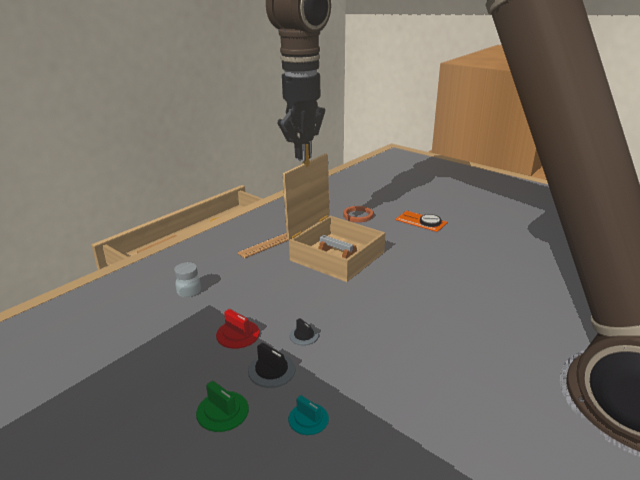

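The side view shows the flap upright at (308,195) and the magnet in its cradle at (337,243). I'll release the tab, back off and locate the magnet.

Run:
```python
from h import *
ctrl.command_gripper(50)
e=ctrl.current_eef_pos();
try: ctrl.move_straight([e[0]-5,e[1],e[2]+50],120)
except ctrl.MotionError as x: print(x); ctrl.move_straight([e[0]-60,e[1],e[2]+30],120)
ctrl.goto([540,-40,280],down(np.pi+.08).as_rotvec()); snap('wrist','w4')
a=np.load('pics/w4.npz');p=a['p'].astype(int);d=a['d'];v,u=np.mgrid[:480,:640];fx,fy,cx,cy=a['k']
W=np.stack([(u-cx)/fx*d,(v-cy)/fy*d,d],-1)@a['pose'][:3,:3].T+a['pose'][:3,3]
m=(np.abs(W[...,2]-38)<4)&(np.ptp(p,2)<25)&(np.abs(W[...,0]-624)<65)&(np.abs(W[...,1]+34)<40)
pts=W[m][:,:2].astype(np.float32);print(len(pts),cv2.minAreaRect(pts),W[m][:,2].mean(),u[m].mean(),v[m].mean(),ctrl.current_time())
```

```text
753 ((626.6658935546875, -36.27861404418945), (79.84710693359375, 12.835967063903809), 4.7359137535095215) 38.05347261438739 312.5750332005312 271.398406374502 21.1917
```

View pics/w4.png

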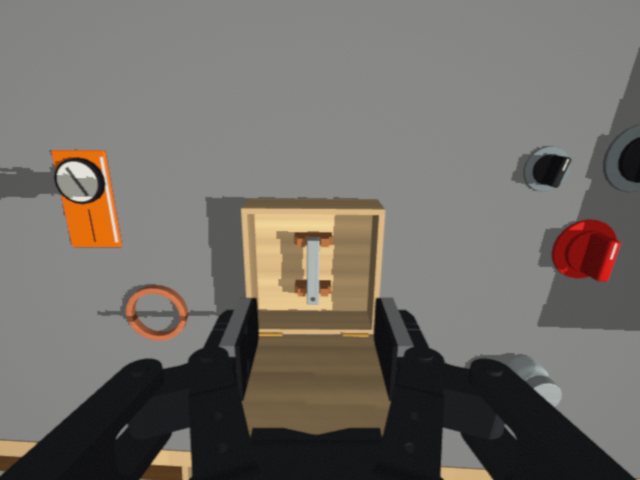

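The wrist view shows the flap standing open and the magnet free in its cradle at (313,270). That puts it at (626.7,-36.3) with a yaw of 0.083.

Run:
```python
from h import *
o=down(np.pi+.083).as_rotvec();p=[626.7,-36.3]
ctrl.move_straight(p+[150],200,orientation=o)
print(ctrl.move_straight(p+[13],90,f_stop=12),ctrl.current_eef_pos())
ctrl.command_gripper(5,50);print(ctrl.current_opening(),ctrl.current_ft_force())
ctrl.move_straight(p+[150],90);ctrl.sleep(.3);print(ctrl.current_opening(),ctrl.current_ft_force())
ctrl.move_straight([510,-60,190],200)
# dial: mean of scene0 (550,-305), w2 (547,-302.5); grasp height 115 -> TCP 96
o=down(np.pi+.08).as_rotvec()
ctrl.move_straight([548.5,-303.5,190],200,orientation=o)
ctrl.move_straight([548.5,-303.5,97],80);ctrl.sleep(.5)
print(ctrl.current_eef_pos(),ctrl.current_opening(),ctrl.current_time())
snap('scene','s5');snap('side','d5');snap('wrist','w5')
s=np.load('pics/s5.npz')['p'][:,:,::-1];d=np.load('pics/d5.npz')['p'][:,:,::-1];w=np.load('pics/w5.npz')['p'][:,:,::-1]
z=lambda i,sz:cv2.resize(i,sz)
cv2.imwrite('pics/f.png',np.hstack([np.vstack([z(s[110:310,100:460],(450,250)),z(d[100:400,180:640],(450,293))]),z(w[100:480],(350,543))]))
```

```text
False [627.16193828 -36.34020758  13.65344042]
13.032319596033169 [-0.25814185  1.08019144  2.8710351 ]
13.319035674142272 [-0.44274051  0.59795046 -0.39004481]
[ 548.51441393 -303.49509603   97.0242463 ] 13.045354771419671 30.1583
```

View pics/f.png

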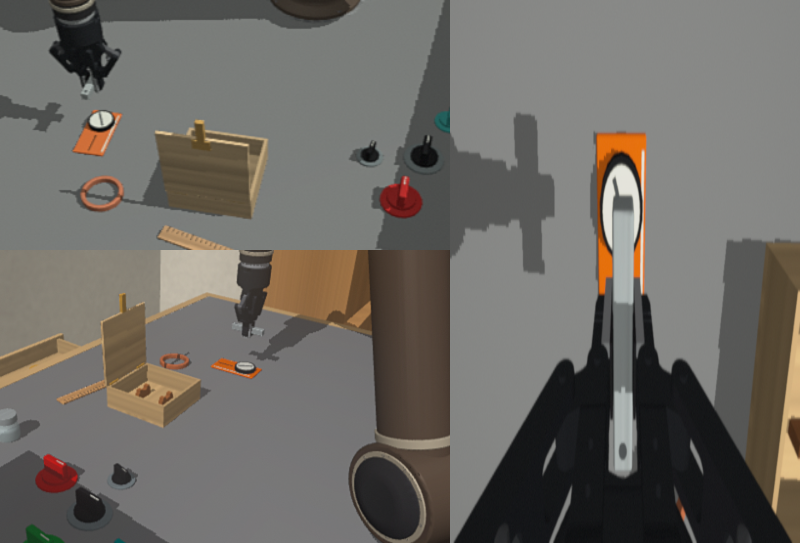

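The magnet is level over the dial and lies along the baseplate. The flap is upright and the bystander objects haven't moved. I'll check the dial position numerically, then hand in.

Run:
```python
from h import *
print(world('w5',311,243,15), world('s5',180,206,15))
a=np.load('pics/w5.npz');p=a['p'].astype(int);d=a['d'];v,u=np.mgrid[:480,:640];fx,fy,cx,cy=a['k']
W=np.stack([(u-cx)/fx*d,(v-cy)/fy*d,d],-1)@a['pose'][:3,:3].T+a['pose'][:3,3]
m=(np.abs(W[...,2]-122)<6)&(np.ptp(p,2)<25)&(np.abs(W[...,0]-548)<60)&(np.abs(W[...,1]+303)<9)
print(cv2.minAreaRect(W[m][:,:2].astype(np.float32)),W[m][:,2].mean())
print(ctrl.current_time(),ctrl.current_opening()); ctrl.hand_in()
```

```text
[ 544.21212165 -306.42861494   15.        ] [ 549.89461674 -304.83769528   15.        ]
((548.4661865234375, -302.2060546875), (80.54328155517578, 18.074237823486328), 3.9007391929626465) 121.64158799148365
30.3083 12.885517728296614
the job is handed in; nothing more can be done
```

I did all three steps in order and handed the job in at 30.3 s of the 72 s limit, holding the magnet over the compass dial. No verdict is reported on handing in, so these are my own last checks.

- **Knob:** I turned the larger black knob about 1.1 rad anticlockwise, until the torque rose sharply to 0.8 N m, which I took as the end stop. I did not measure its final angle separately, but the later pictures show it turned.
- **Flap:** I swung it to about 1.6 rad and let go. The last pictures show it standing upright.
- **Magnet:** It is held at 13 mm opening with a 50 N grip. Its centre is about 115 mm above the table, so about 10 cm above the dial, and it is level. Its yaw is about 0.07 rad; I read the compass's long side at 0.06 to 0.11 rad.
- **Position over the dial:** My two last dial readings differ by about 6 mm: (544,-306) from the wrist camera and (550,-305) from the scene camera. The magnet is at (548.5,-302), so about 6 mm off at most, with 35 mm allowed.
- **Compass, ring, jar and rule:** The arm never touched them, and the compass, ring and rule look unmoved in the last pictures. The jar is only partly in view there.

No checks failed.

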